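# Work the worn grip off the rod cutter's lever

## Robot

A 6-joint arm with a two-finger parallel gripper is mounted at the origin on the work surface. World frame = base frame: x ahead of the robot, y to its left, z up, the work surface at z = 0. Lengths are in m, angles in rad, forces in N, time in s.
With the tool pointing down it reaches from about 0.275 to 0.875 m from the base axis. Payload 12.5 kg.
Tool frame: the origin (TCP) lies on the centre line of the jaws, within the pads' length; the fingertips stand r.finger_overhang ahead of it and the grasp point (between the pads) lies 3 mm ahead of it (r.finger_overhang is the distance from the TCP to the fingertips, in m); z points along the fingers, y is the line along which they close (so a half turn about z gives the same grasp; the last joint's range is limited). The gripper opens to 85 mm and grips with 20 to 120 N. Pads are 22 mm wide; open, the fingers measure 114 mm over their backs; the gripper's body (76 mm by 85 mm) begins 54 mm behind the grasp point. The pads swing forward as they close: fully open they stand 13 mm farther back than shut.
Start: joints at [-0.085, 0.351, 1.652, -0, 1.139, -0.085], TCP at [0.55, 0, 0.253] pointing down, gripper open.
Joint ranges: [-2.75, 2.75], [-0.79, 2.1], [0.01, 2.65], [-1.57, 4.71], [0.07, 3.14], [-2.87, 2.87]. Speed limits (rad/s): [2.22, 2.22, 2.79, 3.14, 3.14, 3.14].

## Interface

Orientations are given as a unit quaternion [x, y, z, w].
In Python, from cell import r, optics gives the robot as it stands. The module is installed in compiled form; this text tells all that it offers. Calls block until the motion is done:
- r.move_to(position, orientation): joint-space move of the TCP to a pose.
- r.move_linear(position, rot=None, vel=0.15): straight line of the TCP; rot=None keeps the orientation; vel is the mean speed in m/s.
- r.set_joints(angles): joint-space move.
- r.set_gripper(opening, squeeze=None): opening from 0.0 (shut) to 1.0 (fully open); squeeze is the grip in N (None keeps the last); returns when the fingers have stopped.
- r.sleep(seconds).
- r.inverse_kinematics(position, orientation): joint angles nearest the present ones, or None.
- optics.get_image(name): name is "scene" or "side" or "wrist"; returns a dict with "pixels" (384x512x3 uint8, red, green, blue), "depth" (384x512 float32, m along the optical axis (not along the pixel's ray), 0 where there is no reading), "fx", "fy", "cx", "cy" (pixels), "D" ([k1, k2, p1, p2, k3] as OpenCV has them; the pictures are not rectified), "camera_from_world" (4x4, takes a point from world to camera coordinates); the wrist camera has in their place "mount" (4x4, takes a point from camera to tool coordinates, whose origin is the TCP and whose axes are the flange's). Camera axes: x right, y down, z forward; pixel columns grow to the right and rows downward; lengths in m; the calibration is good to about 2 mm. A picture is of the moment at which its call begins: read the wrist's pose just before it.
A pose or a line that the arm cannot do raises r.PlanningError and nothing moves.
- r.hand_in(): hands the job in; it is judged then, once.
Readings, each from a call of its own:
- r.current_t(): time.
- r.current_q(): joint angles.
- r.current_qvel(): joint speeds.
- r.current_effort(): joint torques, N m.
- r.current_tool_pos(): TCP position.
- r.current_ee_rot(): TCP orientation.
- r.current_contact_force(): force on the tool from outside, world axes, zero at the start.
- r.current_torque(): the same for the moment, N m.
- r.current_opening(): opening from 0.0 (shut) to 1.0 (fully open).
- r.current_finger_force(): force on a finger pad.
Only numpy, scipy, OpenCV 4.12 (cv2) and the standard library are available. Lean on these libraries where they do the work, as an engineer would, in place of code of your own. Each camera call takes 0.05 s, during which the arm holds its last target. There are 200 camera calls.

## Task

The black grip on the lever of the threaded-rod cutter is worn out: work it off, twisting it to and fro while you pull gently along the lever, because it is a tight push fit and the cutter is not bolted down and must not slide, tip or lift. Then lower the old grip into the empty carton and let go of it. Leave the new red grip, the spanner and the oil bottle where they are.

Things in the scene. Friction and masses are not known exactly. Their poses are not given: they have to be found in the camera images.
- cutter: free-standing bench threaded-rod cutter, green cheeks on a green base plate 210 x 115 mm with rubber feet, 138 mm high without its lever; about 5 kg, not fastened: a pull of 22 to 30 N along the lever drags it. Origin at the middle of its underside; -x is the operator's side, towards which the lever leans; z up
- lever: the cutter's steel lever, parked, rigid with the cutter, leaning 35 degrees from vertical towards the cutter's -x. Origin on the pivot pin, 105 mm up and 30 mm along the cutter's +x from its origin; z runs up along the lever, y is the cutter's y (level). The round bar in the grip is 18 mm thick, its end at z = 262 mm; the grip's open end starts at z = 180 mm
- lever_end (a point): free end of the lever's bar, hidden 82 mm deep in the grip at the start. Two sprung lips in the bar, 50 mm below this end, hold the grip until it is drawn up about 40 mm; the rest slides freely. Drawn straight the fit resists with 30 to 50 N; while the grip is being turned on the bar only a part of that, in the ratio of axial to whole rubbing travel at 10 mm radius
- old_grip_mid (a point): centre of the worn black push-on lever grip, round, 32 mm across, 110 mm long, 0.08 to 0.17 kg; z runs along its axis from the open end (z = -55 mm) to the domed closed end (z = +55 mm); blind bore 20 mm across, 98 mm deep. At the start it stands on the lever's bar, z along the lever, x as the lever's x
- empty_carton_floor (a point): middle of the inner floor of the empty cardboard carton, 4 mm above the table; the carton does not move; outside 200 mm (its x) x 150 mm (its y) x 95 mm high, 4 mm walls, open on top, red band on one end
- bolt_carton: the same kind of carton, full of bolts to about 75 mm; origin at the middle of its underside; does not move. The two cartons may stand either way round, left and right
- new_grip: the new grip, red, same size as the old one, lying on the table with its length along its x; origin under its middle
- spanner: steel open-ended spanner, 190 mm long, lying on the table along its x; origin under its middle
- oil: yellow oil bottle, 54 mm across, 150 mm high, standing; origin at the middle of its underside
Not all that is in view belongs to the job. What is shaped like the part that bears old_grip_mid but turquoise or yellow is not meant.

How it is judged:
By the outcome, as a careful person would: the job done as asked, in the order asked, and still so for the second after the job is handed in, with the robot touching nothing.
It also fails if it takes over 72 s, if anything falls off the work surface, if the arm or the gripper's body presses on something with over 40 N, if the wrist force passes 120 N, or if a joint passes its speed limit or range.

## Working session

There is one attempt and no reset: what is moved stays moved. The work goes in short steps, each a Python script; the robot and the scene stay as the last script left them, time stands still between calls to the robot, and variables do not carry over. Pictures are saved under pics/ and viewed, at most 10 in all, crops included, and the job is handed in when it is done.

```bash
mkdir -p pics; cat > h.py <<'E'
import numpy as np, cv2
from cell import r, optics
from scipy.spatial.transform import Rotation as R
def world(im,uv,d=None):
    K=np.array([[im['fx'],0,im['cx']],[0,im['fy'],im['cy']],[0,0,1]])
    p=cv2.undistortPoints(np.array(uv,float).reshape(-1,1,2),K,np.array(im['D'])).reshape(-1,2)
    d=np.array(d,float).reshape(-1,1)
    c=np.c_[p*d,d]
    T=np.linalg.inv(im['camera_from_world'])
    return c@T[:3,:3].T+T[:3,3]
def cloud(im):
    v,u=np.mgrid[0:384,0:512]
    return world(im,np.stack([u,v],-1).reshape(-1,2),im['depth'].ravel()).reshape(384,512,3)
E
python3 - <<'E'
from h import *
import pickle
ims={n:optics.get_image(n) for n in("scene","side")}
pickle.dump(ims,open('ims.pkl','wb'))
for n,i in ims.items():
    cv2.imwrite(f'pics/{n}.png',cv2.resize(i['pixels'][:,:,::-1],(768,576)))
    print(n,(i['depth']==0).mean(), np.linalg.inv(i['camera_from_world'])[:3].round(2).tolist())
print(r.current_t(),r.finger_overhang,r.current_ee_rot())
E
```

```text
scene 0.004084269205729167 [[0.86, 0.28, -0.42, 1.01], [0.51, -0.46, 0.73, -0.7], [0.01, -0.84, -0.54, 0.7]]
side 0.0040283203125 [[1.0, -0.04, 0.04, 0.55], [-0.06, -0.77, 0.64, -0.65], [0.01, -0.64, -0.77, 0.96]]
0.1 0.022 [ 7.07102272e-01  7.07111103e-01 -3.32833994e-04 -3.92937414e-04]
```

View pics/scene.png

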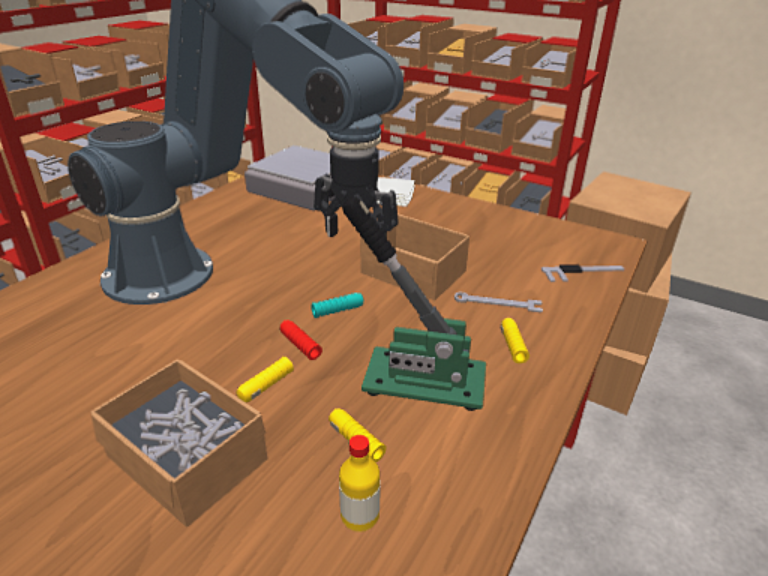

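View pics/side.png

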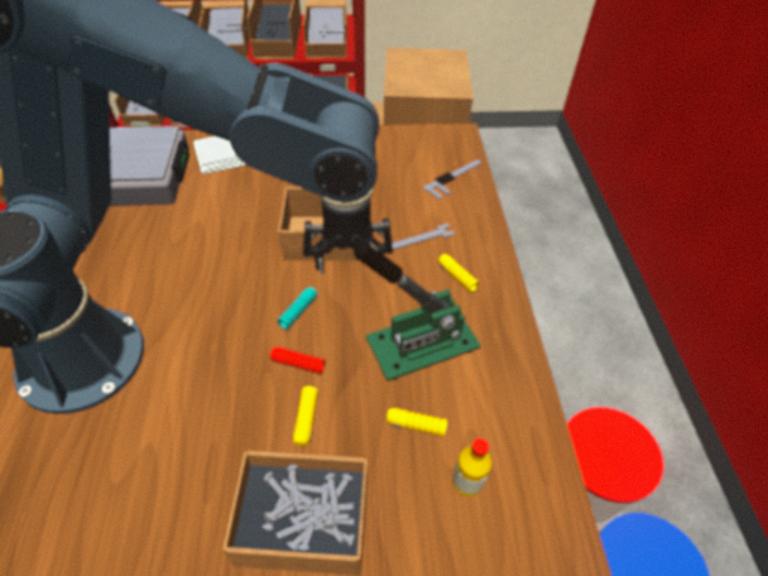

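The black grip on the lever is at scene (370,232) and side (380,262). The empty carton is behind the gripper, at scene (415,245). The other carton, at scene (180,440), is full of bolts. The turquoise, yellow and red grips lying on the table aren't the one. Next I measure from depth.

```bash
python3 - <<'E'
from h import *
import pickle
ims=pickle.load(open('ims.pkl','rb'))
for n,i in ims.items():
    P=cloud(i); hsv=cv2.cvtColor(i['pixels'],cv2.COLOR_RGB2HSV); i['P']=P
    g=(hsv[...,0]>60)&(hsv[...,0]<85)&(hsv[...,1]>90)&(P[...,2]>0.0)&(P[...,2]<.2)&(P[...,0]>.3)
    l,L,st,_=cv2.connectedComponentsWithStats(g.astype('uint8')); 
    g=L==1+np.argmax(st[1:,4]); G=P[g]
    pl=G[(G[:,2]<.035)]
    rect=cv2.minAreaRect(pl[:,:2].astype('float32')); print(n,'plate',rect, cv2.boxPoints(rect).round(3).tolist(), np.percentile(G[:,2],[1,99]))
    # dark bar/grip
    c=np.array(rect[0]); d=np.hypot(P[...,0]-c[0],P[...,1]-c[1])
    k=(hsv[...,2]<110)&(d<.25)&(P[...,2]>.16)&(P[...,2]<.40)&~g
    Q=P[k]; print('dark',len(Q))
    for z in np.arange(.16,.40,.02):
        q=Q[abs(Q[:,2]-z)<.01]
        if len(q): print(round(z+0,2),len(q),np.median(q,0).round(3),q.min(0).round(3),q.max(0).round(3))
    w=(hsv[...,0]<22)&(P[...,1]>.08)&(P[...,2]>.085)&(P[...,2]<.1)&(P[...,0]>.3)&(P[...,0]<.75)&(P[...,1]<.5)
    q=P[w];print('carton rim',len(q),cv2.boxPoints(cv2.minAreaRect(q[:,:2].astype('float32'))).round(3).tolist(), q.min(0),q.max(0))
E
```

```text
scene plate ((0.6974098682403564, -0.005367301404476166), (0.20692221820354462, 0.11180619895458221), 19.362789154052734) [[0.5809999704360962, 0.013000000268220901], [0.6179999709129333, -0.09200000017881393], [0.8140000104904175, -0.024000000208616257], [0.7760000228881836, 0.0820000022649765]] [0.01337257 0.13018217]
dark 2574
0.16 52 [ 0.695 -0.009  0.165] [ 0.675 -0.017  0.16 ] [0.707 0.006 0.17 ]
0.18 92 [ 0.683 -0.014  0.18 ] [ 0.663 -0.023  0.171] [ 0.697 -0.     0.19 ]
0.2 89 [ 0.671 -0.019  0.2  ] [ 0.651 -0.027  0.19 ] [ 0.685 -0.004  0.21 ]
0.22 98 [ 0.657 -0.026  0.22 ] [ 0.638 -0.032  0.211] [ 0.67  -0.008  0.23 ]
0.24 56 [ 0.643 -0.026  0.236] [ 0.505 -0.04   0.23 ] [0.656 0.005 0.25 ]
0.26 140 [ 0.623 -0.034  0.262] [ 0.494 -0.045  0.25 ] [0.64  0.011 0.27 ]
0.28 193 [ 0.613 -0.034  0.279] [ 0.485 -0.048  0.27 ] [0.632 0.011 0.29 ]
0.3 380 [ 0.599 -0.012  0.3  ] [ 0.476 -0.056  0.29 ] [0.625 0.014 0.31 ]
0.32 386 [ 0.587 -0.013  0.32 ] [ 0.479 -0.059  0.31 ] [0.623 0.015 0.33 ]
0.34 526 [ 0.573 -0.011  0.34 ] [ 0.481 -0.06   0.33 ] [0.62  0.012 0.35 ]
0.36 156 [ 0.576
[... 1193 characters left out ...]
9 -0.038  0.281] [ 0.482 -0.051  0.27 ] [ 0.631 -0.004  0.29 ]
0.3 303 [ 0.584 -0.013  0.3  ] [ 0.475 -0.056  0.29 ] [0.621 0.013 0.31 ]
0.32 272 [ 0.558 -0.015  0.321] [ 0.477 -0.062  0.31 ] [0.618 0.01  0.33 ]
0.34 482 [ 0.568 -0.014  0.339] [ 0.482 -0.062  0.33 ] [0.617 0.009 0.35 ]
0.36 92 [ 0.552 -0.034  0.365] [ 0.49  -0.041  0.35 ] [ 0.587 -0.002  0.37 ]
0.38 203 [ 0.547 -0.034  0.38 ] [ 0.512 -0.04   0.37 ] [ 0.584 -0.009  0.39 ]
carton rim 155 [[0.3959999978542328, 0.24400000274181366], [0.4869999885559082, 0.24199999868869781], [0.49000000953674316, 0.40299999713897705], [0.39899998903274536, 0.4050000011920929]] [0.39624419 0.2420222  0.08522246] [0.48669498 0.40404528 0.09779177]
```

```bash
python3 - <<'E'
from h import *
import pickle
ims=pickle.load(open('ims.pkl','rb'))
a=ims['scene']['pixels'][110:230,190:330,::-1]
b=ims['side']['pixels'][110:230,190:330,::-1]
cv2.imwrite('pics/c1.png',np.hstack([cv2.resize(a,(400,343)),cv2.resize(b,(400,343))]))
E
```

```text
(no output)
```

View pics/c1.png

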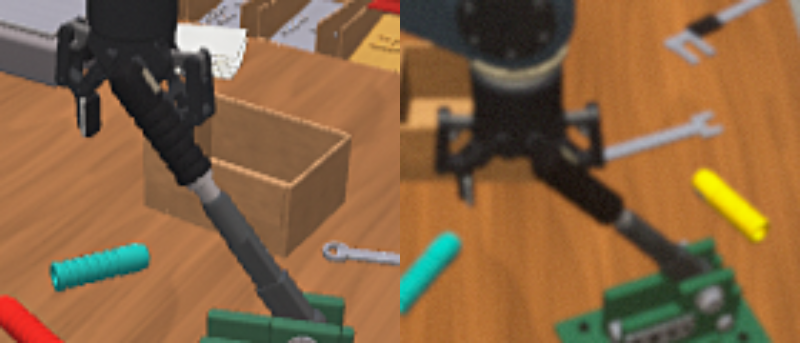

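The crop shows the black grip on the lever, with nothing else like it near the gripper. I'll refine the axis with a cylinder fit and check that the arm can grasp along the lever axis.

```bash
python3 - <<'E'
from h import *
import pickle
from scipy.optimize import least_squares
ims=pickle.load(open('ims.pkl','rb'))
def ax(yaw,t=np.radians(35)): return np.array([-np.sin(t)*np.cos(yaw),-np.sin(t)*np.sin(yaw),np.cos(t)])
for n,i in ims.items():
    P=cloud(i).reshape(-1,3); V=i['pixels'].reshape(-1,3).max(1)
    yaw=np.radians(19.3); p0=np.array([.696,-.0055,.105])+.03*np.array([np.cos(yaw),np.sin(yaw),0])
    a=ax(yaw); s=(P-p0)@a; d=np.linalg.norm(np.cross(P-p0,a),axis=1)
    m=(d<.03)&(s>.188)&(s<.265)&(V<90); Q=P[m]
    mb=(d<.025)&(s>.09)&(s<.165)&(V<150); B=P[mb]
    def dist(x,Q):
        aa=ax(x[2],x[3]); o=p0+[x[0],x[1],0]; return np.linalg.norm(np.cross(Q-o,aa),axis=1)
    f=lambda x: np.r_[dist(x,Q)-.0157,dist(x,B)-x[4],(x[2]-yaw)*.1,(x[3]-np.radians(35))*.5]
    o=least_squares(f,[0,0,yaw,.61,.011],loss='soft_l1',f_scale=.002)
    x=o.x; print(n,len(Q),len(B),(x[:2]*1e3).round(1),np.degrees(x[2:4]).round(1),x[4]*1e3, 'res',np.std(dist(x,Q))*1e3, 'mid',(p0+[x[0],x[1],0]+.235*ax(x[2],x[3])).round(4))
# IK
yaw=np.radians(19.3);a=ax(yaw);mid=np.array([.597,-.040,.2975])
q0=r.current_q()
for ang in np.arange(-180,180,30):
    z=-a; x0=np.cross([0,1,0],z);x0/=np.linalg.norm(x0); M=np.c_[x0,np.cross(z,x0),z]
    rot=(R.from_matrix(M)*R.from_euler('z',ang,degrees=True)).as_quat()
    print(ang,[None if (q:=r.inverse_kinematics(mid+a*k,rot)) is None else np.round(q,2).tolist() for k in (.027,.2)])
E
```

```text
scene 454 284 [1.  5.3] [18.9 35.1] 12.101194830433313 res 2.2147583460844937 mid [ 0.5974 -0.0342  0.2972]
side 251 164 [-0.8  3.5] [19.2 35. ] 11.972470178460158 res 2.331255305081316 mid [ 0.596  -0.0364  0.2974]
-180 [[-0.3, 0.16, 1.85, 0.56, 0.7, 0.86], [-0.46, -0.12, 1.78, 0.48, 1.07, 0.91]]
-150 [[-0.3, 0.16, 1.85, 0.56, 0.7, 1.39], [-0.46, -0.12, 1.78, 0.48, 1.07, 1.43]]
-120 [[-0.3, 0.16, 1.85, 0.56, 0.7, 1.91], [-0.46, -0.12, 1.78, 0.48, 1.07, 1.96]]
-90 [[-0.3, 0.16, 1.85, 0.56, 0.7, 2.43], [-0.46, -0.12, 1.78, 0.48, 1.07, 2.48]]
-60 [None, None]
-30 [[-0.3, 0.16, 1.85, 0.56, 0.7, -2.8], [-0.46, -0.12, 1.78, 0.48, 1.07, -2.76]]
0 [[-0.3, 0.16, 1.85, 0.56, 0.7, -2.28], [-0.46, -0.12, 1.78, 0.48, 1.07, -2.23]]
30 [[-0.3, 0.16, 1.85, 0.56, 0.7, -1.76], [-0.46, -0.12, 1.78, 0.48, 1.07, -1.71]]
60 [[-0.3, 0.16, 1.85, 0.56, 0.7, -1.23], [-0.46, -0.12, 1.78, 0.48, 1.07, -1.19]]
90 [[-0.3, 0.16, 1.85, 0.56, 0.7, -0.71], [-0.46, -0.12, 1.78, 0.48, 1.07, -0.66]]
120 [[-0.3, 0.16, 1.85, 0.56, 0.7, -0.19], [-0.46, -0.12, 1.78, 0.48, 1.07, -0.14]]
150 [[-0.3, 0.16, 1.85, 0.56, 0.7, 0.34], [-0.46, -0.12, 1.78, 0.48, 1.07, 0.38]]
```

```bash
cat >> h.py <<'E'
yaw=np.radians(19.1)
def ax(yaw,t=np.radians(35)): return np.array([-np.sin(t)*np.cos(yaw),-np.sin(t)*np.sin(yaw),np.cos(t)])
a=ax(yaw); mid=np.array([.5967,-.0353,.2973])
def rot(deg,a=a):
    z=-a; x0=np.cross([0,1,0],z);x0/=np.linalg.norm(x0)
    return (R.from_matrix(np.c_[x0,np.cross(z,x0),z])*R.from_euler('z',deg,degrees=True)).as_quat()
E
python3 - <<'E'
from h import *
p=r.current_tool_pos()
r.move_linear([p[0],.07,p[2]]); r.move_linear([p[0]-.03,.07,.42],vel=.3)
r.move_to(mid+.19*a,rot(131))
P=r.current_tool_pos();q=r.current_ee_rot()
im=optics.get_image('wrist')
T=np.eye(4);T[:3,:3]=R.from_quat(q).as_matrix();T[:3,3]=P
im['camera_from_world']=np.linalg.inv(T@im['mount'])
C=cloud(im);np.save('wc.npy',C)
cv2.imwrite('pics/w1.png',im['pixels'][:,:,::-1])
V=im['pixels'].max(2); s=(C-mid)@a; d=np.linalg.norm(np.cross(C-mid,a),axis=2)
m=(d<.03)&(V<90)&(s>-.05)&(s<.06)&(im['depth']>0); Q=C[m]
rel=(Q-mid); e1=R.from_quat(rot(131)).as_matrix()
print(m.sum(),'top s',np.percentile(s[m],[1,50,99]), im['mount'].round(3).tolist())
for lo,hi in((.04,.06),(.0,.04),(-.04,0)):
    k=m&(s>lo)&(s<hi); t=(C[k]-mid)@e1
    if k.sum(): print(lo,k.sum(),t.min(0).round(4),t.max(0).round(4),np.median(t,0).round(4))
print(r.current_t(),r.current_contact_force(),r.current_q().round(2))
E
```

```text
1093 top s [-0.04785302  0.05096881  0.05664603] [[-0.0, -0.947, -0.322, 0.083], [1.0, -0.0, 0.0, 0.0], [-0.0, -0.322, 0.947, -0.121], [0.0, 0.0, 0.0, 1.0]]
0.04 725 [-0.0126 -0.0142 -0.0573] [ 0.0158  0.0142 -0.0401] [ 0.0039 -0.0003 -0.0539]
0.0 170 [ 0.0062 -0.0137 -0.0397] [ 0.0165  0.013  -0.    ] [ 0.0146 -0.0024 -0.0188]
-0.04 156 [ 0.0057 -0.0138  0.0001] [0.0162 0.0145 0.0396] [0.0142 0.0007 0.022 ]
2.175 [ 0.28818486 -0.10530327 -0.09004279] [-0.43 -0.11  1.8   0.48  1.04  0.07]
```

View pics/w1.png

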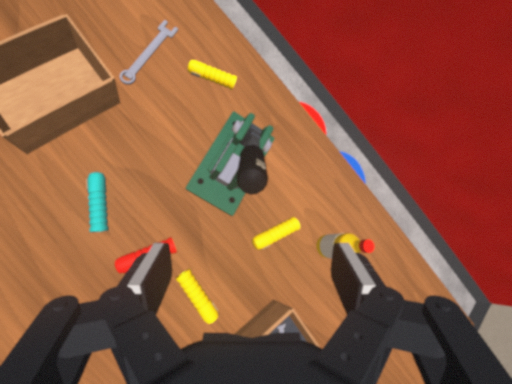

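The wrist view shows the grip's domed end at (253,180), centred on the tool axis to within about 1 mm in both directions, and the pads are clear. I'll descend along the axis and close on it.

```bash
python3 - <<'E'
from h import *
G=mid+.033*a
r.move_to(mid+.15*a,rot(62))
r.move_linear(G,vel=.08)
E=R.from_quat(rot(62))
F=lambda:E.inv().apply(r.current_contact_force()).round(1)
print(F(),r.current_opening())
r.set_gripper(.45,60); print(F(),r.current_opening())
r.set_gripper(0,90); r.sleep(.2)
print(F(),r.current_torque().round(2),r.current_opening(),r.current_finger_force(),r.current_q().round(2),r.current_t())
E
```

```text
[ 1.4 -0.3  0.3] 1.000125648443253
[0.3 0.7 0.1] 0.44802900027103565
[-0.5 -1.1 -7.5] [-0.08  0.52  0.06] 0.361752972308179 88.59676536172628 [-0.29  0.15  1.85  0.55  0.71 -1.18] 5.85
```

```bash
python3 - <<'E'
from h import *
G=mid+.033*a
import threading
for k,(s,ang) in enumerate([(.003,200),(.0065,62)]):
    r.move_linear(G+s*a,rot(ang),vel=(.003,.0035)[k]/1.6)
    f=R.from_quat(r.current_ee_rot()).inv().apply(r.current_contact_force())
    print(f.round(1),r.current_torque().round(2),r.current_opening(),((r.current_tool_pos()-G)@a*1e3).round(2),r.current_q()[5],r.current_t())
E
```

```text
[ 3.3 -1.7  8. ] [ 0.07 -0.53  0.31] 0.36078113297628966 2.33 1.2285222739340764 8.4083
[-0.3 -0.3 11.6] [-0.34  0.21  0.12] 0.3610340922777921 5.74 -1.177670402453405 10.9667
```

```bash
python3 - <<'E'
from h import *
G=mid+.033*a
s=.0065;ang=62
for k in range(5):
    s+=.004; ang=262-ang
    r.move_linear(G+s*a,rot(ang),vel=.0025)
    f=R.from_quat(r.current_ee_rot()).inv().apply(r.current_contact_force())
    print(f.round(1),r.current_opening().round(3),((r.current_tool_pos()-G)@a*1e3).round(2),r.current_t())
    if f[2]>18 or np.hypot(f[0],f[1])>12: break
im=[optics.get_image(n)['pixels'][110:230,190:330,::-1] for n in('scene','side')]
cv2.imwrite('pics/c2.png',np.hstack([cv2.resize(x,(400,343)) for x in im]))
print(s,ang)
E
```

```text
Traceback (most recent call last):
AttributeError: 'float' object has no attribute 'round'
```

One stroke ran before the print failed (s=.0105, ang=200). I'll carry on from there.

```bash
python3 - <<'E'
from h import *
G=mid+.033*a
s=.0105;ang=200
for k in range(4):
    s+=.004; ang=262-ang
    r.move_linear(G+s*a,rot(ang),vel=.0025)
    f=R.from_quat(r.current_ee_rot()).inv().apply(r.current_contact_force())
    print(f.round(1),round(r.current_opening(),3),((r.current_tool_pos()-G)@a*1e3).round(2),r.current_t())
    if f[2]>18 or np.hypot(f[0],f[1])>12: break
im=[optics.get_image(n)['pixels'][110:230,190:330,::-1] for n in('scene','side')]
cv2.imwrite('pics/c2.png',np.hstack([cv2.resize(x,(400,343)) for x in im]))
print(s,ang)
E
```

```text
[-0.9 -0.7 11.1] 0.36 14.02 16.0833
[ 1.2 -0.7  7.9] 0.361 18.29 18.6417
[-0.4  1.8 10.5] 0.356 22.25 21.2
[ 1.9 -2.  10.4] 0.355 26.26 23.7583
0.026500000000000003 200
```

View pics/c2.png

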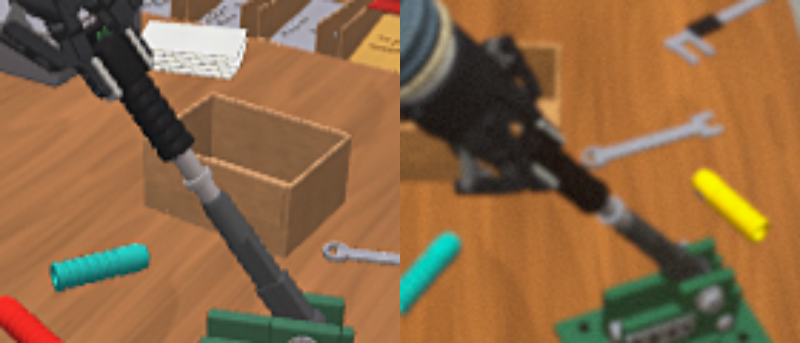

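The grip's lower edge has moved from (200,180) to (182,155), about 26 mm, so it isn't slipping in the pads. The cutter hasn't moved. I'll finish the twisting past the lips and then draw the grip off.

```bash
python3 - <<'E'
from h import *
G=mid+.033*a
s=.0265;ang=200
def rep():
    f=R.from_quat(r.current_ee_rot()).inv().apply(r.current_contact_force())
    print(f.round(1),round(r.current_opening(),3),((r.current_tool_pos()-G)@a*1e3).round(2),r.current_t()); return f
for k in range(5):
    s+=.004; ang=262-ang
    r.move_linear(G+s*a,rot(ang),vel=.0025)
    f=rep()
    if f[2]>18 or np.hypot(f[0],f[1])>12: break
else:
  if f[2]<6:
    for e in (.055,.07,.105):
        r.move_linear(G+e*a,vel=.04); f=rep()
        if f[2]>10: break
print(s,ang)
im=[optics.get_image(n)['pixels'][110:230,190:330,::-1] for n in('scene','side')]
cv2.imwrite('pics/c3.png',np.hstack([cv2.resize(x,(400,343)) for x in im]))
E
```

```text
[-0.  -3.7  9.2] 0.361 30.27 26.4167
[ 0.4 -1.8  1.3] 0.361 34.91 28.975
[0.6 3.5 5.6] 0.361 38.27 31.5333
[-0.1  1.5  0.3] 0.361 42.42 34.0917
[ 0.3 -1.1  1.2] 0.361 46.5 36.65
[-0.5 -1.4  1.7] 0.365 55.39 37.0083
[ 0.3 -0.1  1.3] 0.364 70.18 37.5333
[ 0.1 -1.3  2.2] 0.36 104.79 38.5583
0.046500000000000014 62
```

View pics/c3.png

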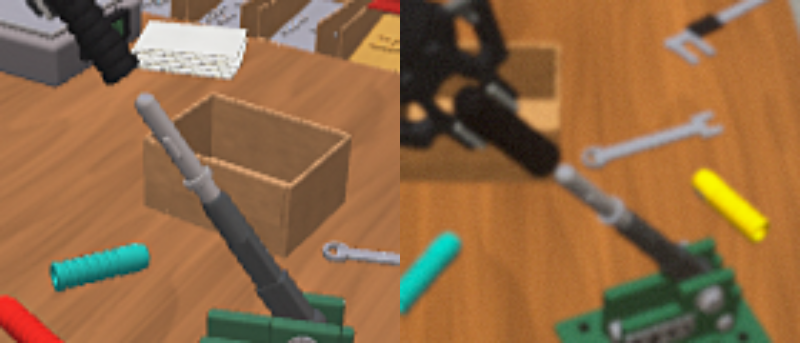

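The grip is off: the bare bar is at (165,140) and the cutter hasn't moved. Next is a second carton measurement and an IK check for a tilted lowering.

```bash
cat > place.py <<'E'
from h import *
G=mid+.033*a
def pose(c,psi,t,xe,h):
    # open end's axis point at carton-x xe, lowest point h above table
    a2=ax(psi,t); u=np.array([np.cos(psi),np.sin(psi),0])
    e=np.r_[c,0]+u*xe; e[2]=h+.016*np.sin(t)
    return e+.088*a2, a2
E
python3 - <<'E'
from place import *
r.move_linear(G+.16*a,vel=.15)
for n in('scene','side'):
    i=optics.get_image(n);P=cloud(i);hsv=cv2.cvtColor(i['pixels'],cv2.COLOR_RGB2HSV)
    w=(hsv[...,0]<22)&(hsv[...,1]>50)&(P[...,1]>.15)&(P[...,2]>.088)&(P[...,2]<.1)&(P[...,0]>.37)&(P[...,0]<.65)&(P[...,1]<.45)
    w=cv2.morphologyEx(w.astype('uint8'),cv2.MORPH_OPEN,np.ones((2,2)))>0
    q=P[w];rc=cv2.minAreaRect(q[:,:2].astype('float32'));print(n,len(q),rc)
    cv2.imwrite(f'pics/k_{n}.png',i['pixels'][:,:,::-1])
for c in ([.5015,.322],):
  for t in (35,45,50):
    for d in (0,180):
      for h in (.008,.16):
        p,a2=pose(np.array(c),np.radians(-4),np.radians(t),.075,h)
        q=r.inverse_kinematics(p,rot(d,a2)); print(t,d,h,p.round(3),None if q is None else np.round(q,2))
E
```

```text
scene 365 ((0.6668807864189148, -0.116355299949646), (0.24042470753192902, 1.3428932428359985), 20.3658447265625)
side 235 ((0.48202428221702576, -0.06882548332214355), (1.1441782712936401, 0.19776393473148346), 87.1621322631836)
35 0 0.008 [0.526 0.32  0.089] [ 0.61  0.6   1.89 -1.2   0.4   0.13]
35 0 0.16 [0.526 0.32  0.241] [ 0.61  0.35  1.81 -0.7   0.6  -0.44]
35 180 0.008 [0.526 0.32  0.089] None
35 180 0.16 [0.526 0.32  0.241] [ 0.61  0.35  1.81 -0.7   0.6   2.71]
45 0 0.008 [0.514 0.321 0.082] [0.67 0.63 1.98 4.53 0.51 0.74]
45 0 0.16 [0.514 0.321 0.234] [ 0.67  0.35  1.92 -1.16  0.55  0.05]
45 180 0.008 [0.514 0.321 0.082] [ 0.67  0.63  1.98  4.53  0.51 -2.4 ]
45 180 0.16 [0.514 0.321 0.234] None
50 0 0.008 [0.509 0.321 0.077] [0.7  0.67 2.01 4.36 0.61 0.94]
50 0 0.16 [0.509 0.321 0.229] [ 0.7   0.36  1.97 -1.4   0.57  0.31]
50 180 0.008 [0.509 0.321 0.077] [ 0.7   0.67  2.01  4.36  0.61 -2.2 ]
50 180 0.16 [0.509 0.321 0.229] [ 0.7   0.36  1.97 -1.4   0.57 -2.83]
```

```bash
cat > pl2.py <<'E'
from place import *
E
python3 - <<'E'
from place import *
c=np.array([.5015,.322]);psi=np.radians(-4);t=np.radians(35)
p,a2=pose(c,psi,t,.075,.26)
r.move_to(p,rot(0,a2))
p2,_=pose(c,psi,t,.075,.115)
r.move_linear(p2,vel=.15)
print(r.current_t(),r.current_q().round(2),r.current_contact_force().round(1),r.current_opening())
ims={n:optics.get_image(n) for n in('scene','side')}
x=ims['scene']['pixels'][60:230,190:360,::-1];y=ims['side']['pixels'][60:230,140:310,::-1]
cv2.imwrite('pics/c4.png',np.hstack([cv2.resize(k,(400,400)) for k in(x,y)]))
E
```

```text
41.9083 [ 0.61  0.41  1.85 -0.8   0.53 -0.31] [ 0.3  0.1 -3.1] 0.3583037573541403
```

View pics/c4.png

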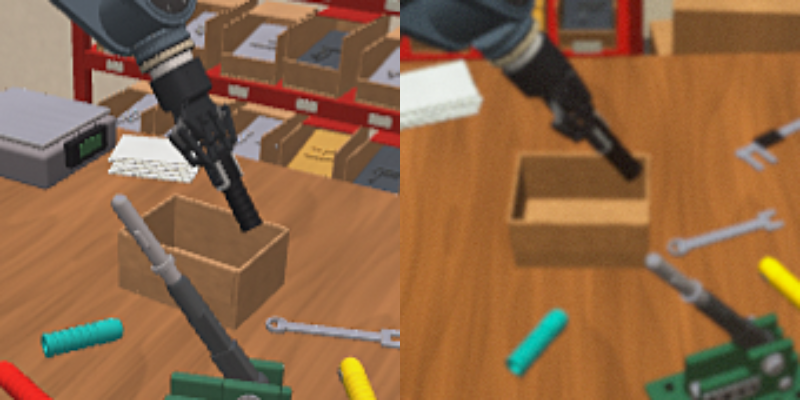

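The grip is over the carton, with its open end near the right wall at side (640,175) and centred across. I'll shift it 30 mm inwards, lower it and release.

```bash
python3 - <<'E'
from place import *
c=np.array([.5015,.322]);psi=np.radians(-4);t=np.radians(35)
P=lambda h:pose(c,psi,t,.045,h)[0]
r.move_linear(P(.115),vel=.1)
f0=r.current_contact_force()
for h in (.04,.02,.014,.010,.007):
    r.move_linear(P(h),vel=.1 if h>.02 else .03)
    f=r.current_contact_force()-f0; print(h,f.round(1))
    if np.linalg.norm(f)>4: break
r.set_gripper(.6); r.sleep(.5)
a2=ax(psi,t); p=r.current_tool_pos()
print(r.current_contact_force().round(1),r.current_t())
r.move_linear(p+.12*a2,vel=.12); r.move_linear(p+.12*a2+[0,0,.1],vel=.25); r.sleep(.3)
print(r.current_t(),r.current_contact_force().round(1))
ims={n:optics.get_image(n) for n in('scene','side')}
x=ims['scene']['pixels'][90:290,190:390,::-1];y=ims['side']['pixels'][90:290,140:340,::-1]
cv2.imwrite('pics/c5.png',np.hstack([cv2.resize(k,(400,400)) for k in(x,y)]))
i=ims['side'];C=cloud(i);m=(i['pixels'].max(2)<70)&(C[...,0]>.4)&(C[...,0]<.6)&(C[...,1]>.24)&(C[...,1]<.4)&(C[...,2]<.15)
q=C[m];print(len(q),q.min(0),q.max(0))
E
```

```text
0.04 [-0.5 -1.5 -0.1]
0.02 [-0.7 -0.7  0.1]
0.014 [ 1.1 -1.2 -0.7]
0.01 [-0.4 -1.3 -0.3]
0.007 [-0.5 -0.9 -0.8]
[0.  0.9 0.4] 45.8917
47.8917 [0.1 0.7 0.6]
158 [0.40226152 0.3130444  0.01985498] [0.52528447 0.35142292 0.06207054]
```

View pics/c5.png

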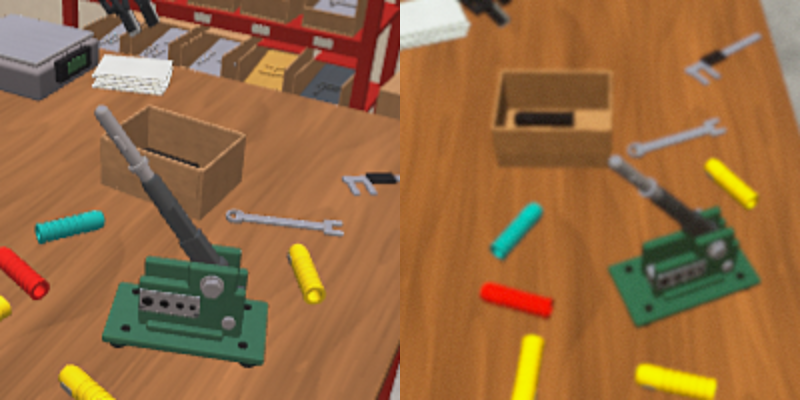

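The old grip lies flat inside the carton, at side (545,119). The cutter is unmoved, and the arm is clear of everything.

```bash
python3 -c "
from cell import r
print(r.hand_in())"
```

```text
the job is handed in; nothing more can be done
None
```

I twisted the worn black grip off the lever and lowered it into the empty carton, where it now lies flat; the cutter showed no visible movement, I didn't touch the new grip, spanner or oil bottle, and I handed the job in at about 48 s.

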